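Release the length stop and run it home

ROBOT

A 6-joint arm with a two-finger parallel gripper is mounted at the origin on a cart in front of the work surface, level with it; the furniture and walls round the work are solid. World frame = base frame: x ahead of the robot, y to its left, z up, the work surface at z = 0. Lengths are in m, angles in rad, forces in N, time in s.
With the tool pointing down it reaches from about 0.425 to 0.95 m from the base axis. Payload 3.5 kg.
Tool frame: the origin (TCP) lies on the mounting face of the last link; the fingertips stand 173 mm ahead of it and the grasp point (between the pads) lies 155 mm ahead of it; z points along the fingers, x is the direction in which the jaws open and shut, and the axes are right-handed (so a half turn about z gives the same grasp; the last joint's range is limited). The gripper opens to 85 mm and grips with 20 to 120 N. Pads are 22 mm wide; open, the fingers measure 114 mm over their backs; the gripper's body (76 mm by 85 mm) begins 54 mm behind the grasp point. The pads swing forward as they close: fully open they stand 13 mm farther back than shut.
Start: joints at [-0.15, 0.286, 1.577, -0, 1.279, -0.15], TCP at [0.675, 0, 0.405] pointing down, gripper open.
Joint ranges: [-2.77, 2.77], [-0.9, 2.22], [0.21, 2.48], [-1.53, 4.67], [0.24, 2.81], [-2.84, 2.84]. Speed limits (rad/s): [2.79, 2.79, 3.14, 3.14, 3.14, 3.14].

INTERFACE

Orientations are given as a unit quaternion [x, y, z, w].
In Python, from plant import get_state, read_camera, sign_off gives the robot as it stands.
- The arm moves only by the shell command python3 -m jog 'ROWS' [FORCE]. ROWS is JSON, a list of rows, each an object of numbers: "grip": the closure, from 0 (fully open) to 1 (shut); "x", "y", "z": the shift along the tool's x, y, z in mm; "rx", "ry", "rz": the turn, a rotation vector about the tool's x, y, z in degrees. A call has 1 to 8 rows; each row shifts and turns the commanded pose from where the row before left it, along the tool's axes as they then stand; what a row does not reach is not made up. A row lasts 1/12 s, in which the tool goes at most 41.7 mm and 7.16 degrees, less where a joint would pass 70% of its speed; a pose out of reach is approached as far as the arm can. A call with a gripper value outside its range is refused whole. The fingers move at their own pace and stop on an object; FORCE is the grip in N (left out, the last holds). Time passes only in rows, so rows that do not move let the fingers close. It gives the time, the measured TCP pose, the force and the opening at its end, in the units of the state.
- get_state(): the state, without advancing time (a new reading comes with each control period).
- read_camera(name): name is "scene" or "side" or "wrist"; returns a dict with "frame" (420x560x3 uint8, red, green, blue), "intrinsics" (3x3 intrinsics, pixels), "R" (3x3) and "t" (3): a world point X has camera coordinates R X + t. Camera axes: x right, y down, z forward; pixel columns grow to the right and rows downward; lengths in m; the calibration is good to about 2 mm. A picture is of the moment at which its call begins. There is no depth.
- sign_off(): hands the job in, once; it reports no verdict.
The state is a dict: "time": time; "qpos": joint angles; "dq": joint speeds; "joint_efforts": joint torques, N m; "eef_pos": TCP position; "tcp_rot": TCP orientation; "contact_force": force on the tool from outside, world axes, zero at the start; "wrist_torque": the same for the moment, N m; "opening": opening from 0.0 (shut) to 1.0 (fully open).
Only numpy, scipy, OpenCV 4.12 (cv2) and the standard library are available. Lean on these libraries where they do the work, as an engineer would, in place of code of your own. Each camera call takes 0.05 s, during which the arm holds its last target.

TASK

On the aluminium stop rail a sprung red button stands up through the window of the yellow carriage and locks it. With closed fingertips press the red button down and, while keeping it down, push the carriage over it and along the rail until it is fully home against the green bumper and the button has popped up again behind it. Only press and push: do not lift the carriage out of the rail, leave the beech block, the tin and the pliers alone, and end clear of everything.

Things in the scene. Friction and masses are not known exactly. Their poses are not given: they have to be found in the camera images.
- rail: fixed rail on a plywood base 130 x 250 mm, on the work surface. Origin on the work surface under the middle of the red button; +y points along the rail to the green bumper, z up. Aluminium tracks (x = 27 to 50 mm either side, tops at z 32 mm) with lips hold the carriage down; between them the base's top is at z 10 mm. End blocks: grey at -y (face y = -62 mm), green at +y, 42 mm high
- bumper (a point): middle of the green bumper's face, at rail x 0, y +130 mm, z 31 mm; point axes as the rail's
- button (a joint): red spring button; 0 = up, grows as it is pressed straight down, bottoms at 0.014 m. Spring force 3 N at the start to 7.2 N at the bottom. Up, it stands 10 mm above the carriage's underside and blocks it; pressed more than 10 mm (12 to 13 is good) the carriage's wall passes over it, and with 2 mm of wall over it the wall keeps it down. It springs up once the wall has passed
- button_top (a point): middle of the button's top face, which measures 40 mm (rail x) x 48 mm (rail y); 32 mm above the work surface when up, moves down with the button
- carriage: yellow loose frame 66 x 96 mm (rail x, y), 18 mm high, about 0.3 kg, captive under the rail's lips (1.6 mm play), sliding along rail y. Origin: middle of its underside, 22 mm above the work surface; axes as the rail's. Through window 50 (x) x 56 mm (y) centred on the origin, end walls 20 mm thick along y. Starts within 3 mm of the rail's origin; against the bumper it is at rail y = +82 mm
- push_face (a point): middle of the window's inner face on the bumper side (carriage x 0, y +28 mm), 31 mm above the work surface: fingertips standing on the button push here towards +y. A steel stop arm 16 mm wide (at carriage y +38 mm) reaches from the carriage out to x +78 mm, level with its top
- beech_block: loose beech block 55 x 80 mm, 32 mm high, beside the rail; bystander, origin under its middle
- tin: loose round metal tin, 56 mm across, 28 mm high, beside the rail; bystander, origin under its middle
- pliers_red: loose pliers with red handles, 60 x 160 mm, 12 mm high, lying on the robot's side of the rail; bystander, origin under its middle
Not all that is in view belongs to the job. There is more than one size of the carriage; the one meant has the size given above.

How it is judged:
On the way, in this order (a step that is already met when the one before it is completed fails the run):
1. the button is pressed down by the fingers (more than 9 mm) with the carriage still over it (value of joint button above 0.009 m and contact force between the fingers and button above 0.5 N and y of carriage in the frame of rail below 0.02 m), for 0.1 s.
2. the carriage's wall has slid onto the held-down button (carriage more than 25 mm along, button still down) (y of carriage in the frame of rail above 0.025 m and value of joint button above 0.007 m), for 0.02 s.
At the end, for the whole second after the job is handed in: the carriage rests in the rail within 5 mm of the green bumper (rail y above 77 mm) and the button is up again behind it (within 2 mm of fully up) (y of carriage in the frame of rail above 0.077 m and value of joint button below 0.002 m and z of carriage in the frame of rail below 0.027 m and linear speed of carriage below 0.01 m/s); the robot touches nothing.
It fails at once if the carriage is lifted (more than 6 mm) or tipped out of the rail (z of carriage in the frame of rail above 0.028 m or angle between carriage's own z axis and vertical above 0.15 rad).
It fails at once if the beech block, the tin or the pliers are moved or lifted by more than 20 mm (distance of any of beech_block, tin, pliers_red from where it was at the start of the episode above 0.02 m).
It also fails if it takes over 38 s, if anything falls off the work surface, if the arm or the gripper's body presses on something with over 40 N, if the wrist force passes 120 N, or if a joint passes its speed limit or range.

## Working session

There is one attempt and no reset: what is moved stays moved. The work goes in short steps, Python scripts to look and compute and a shell command to move; the robot and the scene stay as the last step left them, time stands still between calls to the robot, and variables do not carry over. Pictures are saved under pics/ and viewed, and the job is handed in when it is done.

```bash
mkdir -p pics; ls; python3 - <<'E'
from plant import get_state, read_camera
import cv2,json
for n in ["scene","side","wrist"]:
    c=read_camera(n); cv2.imwrite(f"pics/a_{n}.png",c["frame"][:,:,::-1]); print(n,c["intrinsics"],c["R"],c["t"])
print(get_state())
E
```

```text
pics
scene [[392.88931786   0.         282.983254  ]
 [  0.         392.88931786 212.00892597]
 [  0.           0.           1.        ]] [[-0.80021477 -0.59971043  0.00192931]
 [-0.32860395  0.43577217 -0.83792724]
 [ 0.50167296 -0.67115574 -0.54577854]] [0.59951706 0.12999325 0.83419148]
side [[434.2155998    0.         282.81510376]
 [  0.         434.2155998  211.81462837]
 [  0.           0.           1.        ]] [[ 0.99958655 -0.02834445  0.00482876]
 [-0.00705405 -0.40455774 -0.91448525]
 [ 0.0278741   0.9140731  -0.40459042]] [-0.57399456  0.15292215  0.78062905]
wrist [[309.25682867   0.         281.7530256 ]
 [  0.         309.25682867 213.44848009]
 [  0.           0.           1.        ]] [[ 9.99999487e-01 -6.78924448e-04 -7.51712458e-04]
 [-4.27637141e-04 -9.55715872e-01  2.94290653e-01]
 [-9.18224647e-04 -2.94290180e-01 -9.55715672e-01]] [-0.67452586 -0.03840297  0.37971408]
{'time': 0.15, 'qpos': array([-1.49987486e-01,  2.87010995e-01,  1.57783577e+00, -1.81823345e-05,
        1.27858891e+00, -1.50013643e-01]), 'dq': array([ 8.34312743e-04, -2.71947449e-03, -3.77151171e-03, -1.50136607e-03,
       -8.90362213e-05,  1.70593612e-03]), 'joint_efforts': array([ 7.91554030e-04, -4.06602967e+01, -2.93140125e+01, -8.94972595e-05,
        3.96185191e-03, -2.97825103e-06]), 'eef_pos': array([6.74809961e-01, 6.54220752e-05, 4.03634757e-01]), 'tcp_rot': array([ 9.99999575e-01,  1.57051202e-05, -9.12460002e-04, -1.29103150e-04]), 'contact_force': array([0.50546911, 0.66190311, 0.34750587]), 'wrist_torque': array([0.02816421, 0.00874812, 0.00505396]), 'opening': 1.0026097267394993}
```

View pics/a_scene.png

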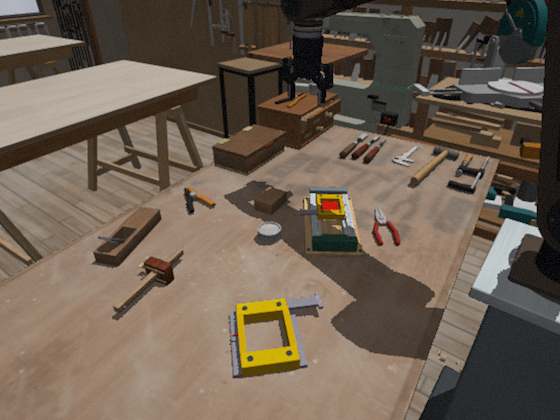

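View pics/a_side.png

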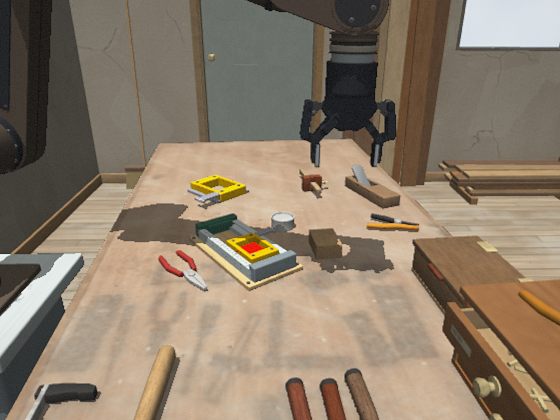

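View pics/a_wrist.png

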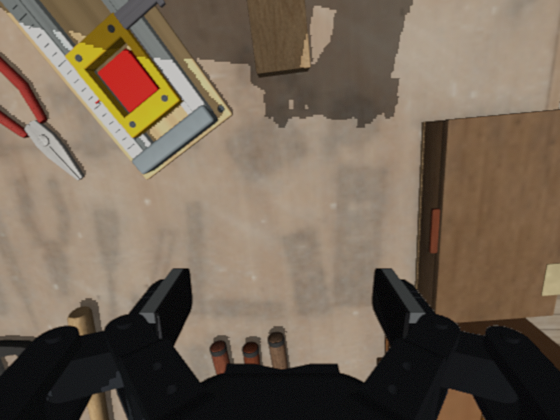

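The wrist view shows the right-size carriage at (125,82), with the red button at (127,80) and the grey end block at (175,140). The rail runs up-left from there. Candidates for the carriage:
- **Yellow frame with the red button:** scene (330,207), side (252,246), wrist (125,82). It sits in the rail, so I choose this one.
- **Larger loose yellow frame:** scene (267,335), side (218,187). It is off the rail with no button, so it's a decoy.

Other red things in view that aren't the button: plier handles at scene (385,230), red clamp at scene (158,268).

```bash
cat > h.py <<'E'
import cv2,numpy as np
def ray(c,px,z):
    K,R,t=c["intrinsics"],c["R"],c["t"]; o=-R.T@t
    d=R.T@np.linalg.inv(K)@np.array([px[0],px[1],1.]); return o+d*(z-o[2])/d[2]
def mask(f,kind):
    h=cv2.cvtColor(f,cv2.COLOR_RGB2HSV); H,S,V=cv2.split(h)
    if kind=="red": return (((H<6)|(H>174))&(S>170)&(V>110)).astype(np.uint8)*255
    if kind=="yel": return ((H>20)&(H<32)&(S>180)&(V>100)).astype(np.uint8)*255
    if kind=="grn": return ((H>75)&(H<100)&(S>90)&(V<120)&(V>25)).astype(np.uint8)*255
def blobs(f,kind,mn=60):
    cs,_=cv2.findContours(mask(f,kind),cv2.RETR_EXTERNAL,cv2.CHAIN_APPROX_NONE)
    return sorted([c for c in cs if cv2.contourArea(c)>mn],key=cv2.contourArea,reverse=True)
E
python3 - <<'E'
from plant import read_camera
from h import *
for n in ["scene","side","wrist"]:
    c=read_camera(n)
    for k,z in [("red",.032),("yel",.040),("grn",.042)]:
        for b in blobs(c["frame"],k)[:4]:
            P=np.array([ray(c,p[0],z)[:2] for p in b],np.float32)*1000
            (cx,cy),(w,h),a=cv2.minAreaRect(P)
            print(n,k,b.reshape(-1,2).mean(0).round(),"ctr",round(cx,1),round(cy,1),"size",round(w,1),round(h,1),"ang",round(a,1))
    f=c["frame"]
    r={"scene":(280,170,100,90),"side":(150,200,160,100),"wrist":(0,0,250,190)}[n]
    cr=f[r[1]:r[1]+r[3],r[0]:r[0]+r[2]][:,:,::-1]
    cv2.imwrite(f"pics/crop_{n}.png",cv2.resize(cr,None,fx=3 if n=="wrist" else 5,fy=3 if n=="wrist" else 5,interpolation=cv2.INTER_NEAREST))
E
```

```text
scene red [329. 205.] ctr 519.0 110.3 size 40.0 33.7 ang 37.0
scene yel [265. 334.] ctr 392.2 525.8 size 91.6 133.0 ang 46.1
scene yel [330. 204.] ctr 513.4 117.0 size 65.1 95.5 ang 37.0
scene grn [529.  20.] ctr 846.4 -4488.8 size 419.7 3995.8 ang 7.4
scene grn [334. 243.] ctr 420.8 250.9 size 97.5 53.4 ang 37.0
scene grn [517. 214.] ctr 125.1 -111.1 size 78.2 69.7 ang 4.3
scene grn [505.  25.] ctr 861.4 -3650.4 size 112.6 1477.6 ang 10.7
side red [252. 247.] ctr 513.5 118.0 size 33.0 34.0 ang 35.4
side red [169. 267.] ctr 357.1 47.3 size 14.8 86.7 ang 39.0
side red [187. 259.] ctr 389.3 72.7 size 12.7 80.9 ang 34.0
side yel [252. 247.] ctr 514.6 106.3 size 72.5 108.3 ang 35.4
side yel [218. 187.] ctr 412.1 450.8 size 115.8 177.6 ang 42.4
side grn [215. 224.] ctr 440.2 208.0 size 100.6 63.5 ang 35.0
wrist red [127.  80.] ctr 517.2 111.6 size 39.9 46.9 ang 35.3
wrist red [22. 92.] ctr 407.2 101.4 size 11.0 62.9 ang 29.3
wrist yel [123.  75.] ctr 516.8 112.6 size 66.4 96.0 ang 35.0
```

View pics/crop_wrist.png

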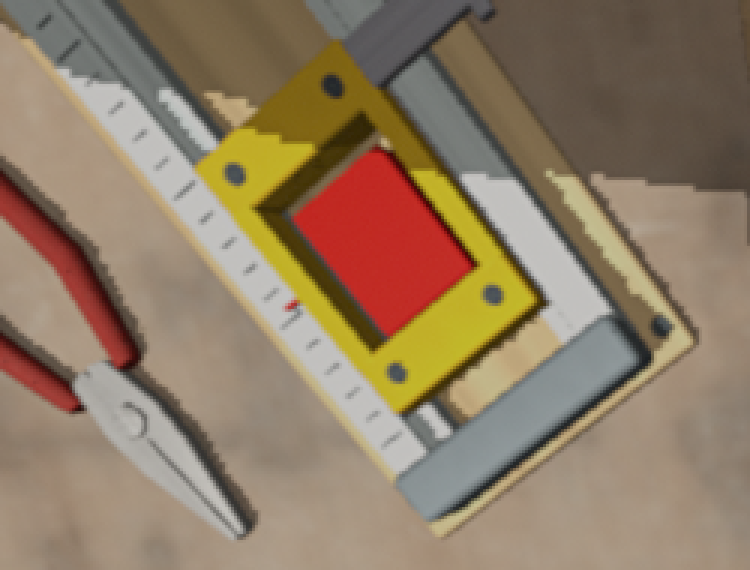

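View pics/crop_side.png

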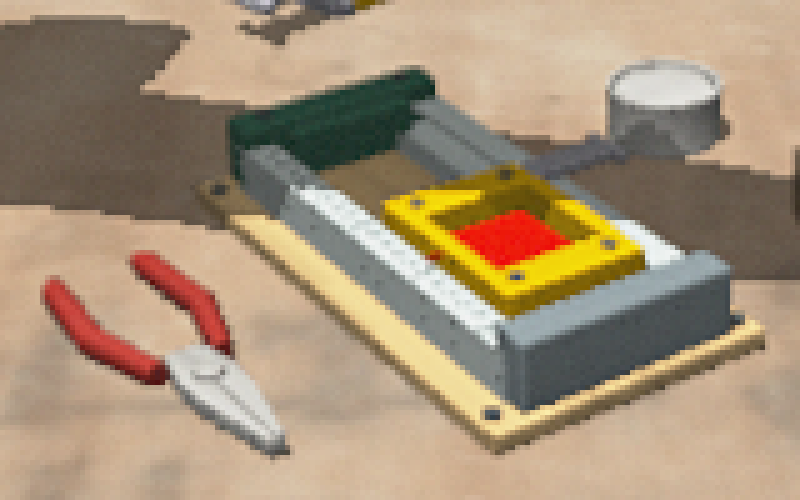

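View pics/crop_scene.png

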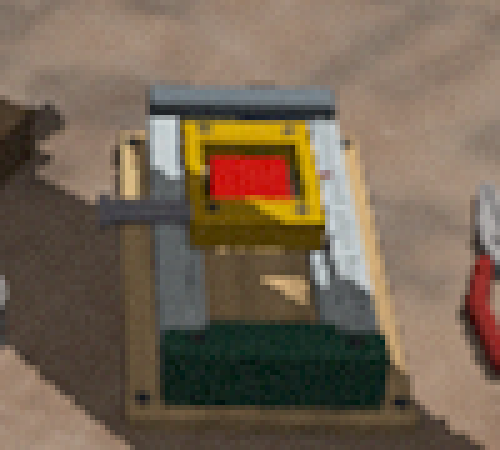

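Measured sizes match: the carriage is 66.4 x 96.0 mm and the button 39.9 x 46.9 mm. The button is at about (517, 112) mm. Rail +y points along about (-0.574, 0.819), and the stop arm lies on the rail +x side, as it should. I'll move above it, close the fingers and rotate 35°.

```bash
python3 -m jog '[{"grip":1,"x":-27,"y":-20},{"grip":1,"x":-27,"y":-20},{"grip":1,"x":-27,"y":-20},{"grip":1,"x":-27,"y":-20},{"grip":1,"x":-27,"y":-19},{"grip":1,"x":-27,"y":-19}]' 40
python3 -m jog '[{"grip":1,"rz":-7},{"grip":1,"rz":-7},{"grip":1,"rz":-7},{"grip":1,"rz":-7},{"grip":1,"rz":-7},{"grip":1},{"grip":1},{"grip":1}]'
python3 - <<'E'
from plant import *
from h import *
from scipy.spatial.transform import Rotation as Ro
s=get_state(); print(s["eef_pos"],Ro.from_quat(s["tcp_rot"]).as_matrix().round(4),s["opening"],s["contact_force"])
for n in ["wrist","scene"]:
    c=read_camera(n); f=c["frame"]; cv2.imwrite(f"pics/b_{n}.png",f[:,:,::-1])
    for k,z in [("red",.032),("yel",.040)]:
        for b in blobs(f,k)[:2]:
            P=np.array([ray(c,p[0],z)[:2] for p in b],np.float32)*1000
            print(n,k,b.reshape(-1,2).mean(0).round(),np.round(cv2.minAreaRect(P)[0],1),np.round(cv2.minAreaRect(P)[1:][0],1),cv2.minAreaRect(P)[2])
E
```

```text
[6.74912438e-01 4.56949153e-05 4.04244363e-01] [[ 1.e+00  0.e+00 -8.e-04]
 [ 0.e+00 -1.e+00  1.e-04]
 [-8.e-04 -1.e-04 -1.e+00]] 0.9983980406938887 [-0.31645162  1.43377131 -0.55286921]
wrist red [127.  80.] [517.2 111.5] [39.8 46.9] 35.2601203918457
wrist red [22. 91.] [407.1 101.7] [11.1 63.6] 29.278554916381836
wrist yel [122.  75.] [516.7 112.5] [66.5 95.9] 35.18914031982422
scene red [329. 205.] [518.7 110.1] [40.6 33.7] 37.02281188964844
scene yel [265. 334.] [392.2 525.8] [ 91.6 132.9] 46.11262512207031
scene yel [330. 204.] [513.6 117.1] [64.8 95.9] 36.463661193847656$[0]: bad value
$[0]: bad value
```

View pics/b_wrist.png

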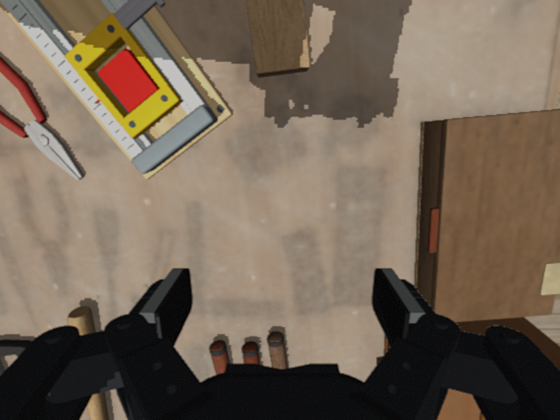

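Both calls were refused as bad values and nothing moved, so the view is unchanged. I'll try again with all the keys given.

```bash
python3 -m jog '[{"grip":1,"x":-27,"y":-20,"z":0,"rx":0,"ry":0,"rz":0}]' 40
```

```text
time: 0.48
eef_pos: [0.6501, 0.0174, 0.404]
tcp_rot: [1.0, -0.002, 0.001, 0.001]
contact_force: [-1.0, 0.0, 0.5]
opening: 0.884
```

```bash
python3 -m jog '[{"grip":1,"x":-27,"y":-20,"z":0,"rx":0,"ry":0,"rz":0},{"grip":1,"x":-27,"y":-20,"z":0,"rx":0,"ry":0,"rz":0},{"grip":1,"x":-27,"y":-20,"z":0,"rx":0,"ry":0,"rz":0},{"grip":1,"x":-27,"y":-19,"z":0,"rx":0,"ry":0,"rz":0},{"grip":1,"x":-27,"y":-19,"z":0,"rx":0,"ry":0,"rz":0}]'
python3 -m jog '[{"grip":1,"x":0,"y":0,"z":0,"rx":0,"ry":0,"rz":-7},{"grip":1,"x":0,"y":0,"z":0,"rx":0,"ry":0,"rz":-7},{"grip":1,"x":0,"y":0,"z":0,"rx":0,"ry":0,"rz":-7},{"grip":1,"x":0,"y":0,"z":0,"rx":0,"ry":0,"rz":-7},{"grip":1,"x":0,"y":0,"z":0,"rx":0,"ry":0,"rz":-7},{"grip":1,"x":0,"y":0,"z":0,"rx":0,"ry":0,"rz":0},{"grip":1,"x":0,"y":0,"z":0,"rx":0,"ry":0,"rz":0}]'
cat > m.py <<'E'
import sys
from plant import *
from h import *
from scipy.spatial.transform import Rotation as Ro
tag=sys.argv[1]
s=get_state(); M=Ro.from_quat(s["tcp_rot"]).as_matrix()
tip=s["eef_pos"]+M[:,2]*.173
print("t",s["time"],"tcp",s["eef_pos"].round(4),"tip",(tip*1000).round(1),"jawdeg",np.degrees(np.arctan2(M[1,0],M[0,0])).round(2),"zax",M[:,2].round(4),s["opening"].__round__(3),s["contact_force"].round(1))
a=np.radians(35.2); X=np.array([np.cos(a),np.sin(a)]);Y=np.array([-np.sin(a),np.cos(a)])
O=np.array([517.2,111.6]); d=tip[:2]*1000-O; print("tip in rail",(d@X).round(1),(d@Y).round(1))
for n in sys.argv[2:]:
    c=read_camera(n); f=c["frame"]; cv2.imwrite(f"pics/{tag}_{n}.png",f[:,:,::-1])
    for k,z in [("red",.032),("yel",.040)]:
        for b in blobs(f,k)[:2]:
            P=np.array([ray(c,p[0],z)[:2] for p in b],np.float32)*1000
            r=cv2.minAreaRect(P); d=np.array(r[0])-O
            print(n,k,b.reshape(-1,2).mean(0).round(),np.round(r[0],1),np.round(r[1],1),round(r[2],1),"rail",(d@X).round(1),(d@Y).round(1))
E
python3 m.py c wrist scene
```

```text
time: 0.9
eef_pos: [0.5116, 0.1188, 0.4047]
tcp_rot: [1.0, -0.0, 0.0, -0.0]
contact_force: [0.1, 0.4, 0.2]
opening: 0.145
time: 1.48
eef_pos: [0.5129, 0.1181, 0.4049]
tcp_rot: [0.954, 0.299, 0.0, 0.0]
contact_force: [-0.1, -0.4, 0.5]
opening: -0.004
t 1.4833 tcp [0.5129 0.1181 0.4049] tip [513.  118.1 231.9] jawdeg 34.82 zax [ 2.e-04  0.e+00 -1.e+00] -0.004 [-0.1 -0.4  0.5]
tip in rail 0.3 7.7
wrist red [281. 193.] [516.9 111.5] [40.7 46.7] 34.8 rail -0.3 0.1
wrist red [184. 120.] [388.5 115.8] [13.7 80.9] 32.2 rail -102.7 77.6
wrist yel [281. 191.] [516.  112.9] [65.  95.8] 35.1 rail -0.3 1.8
scene red [329. 205.] [519.  110.3] [40.  33.7] 37.0 rail 0.7 -2.1
scene yel [265. 334.] [392.3 525.9] [ 91.3 133. ] 46.1 rail 136.8 410.5
scene yel [329. 204.] [514.2 117.6] [66.1 96.3] 36.3 rail 1.0 6.6
```

View pics/c_wrist.png

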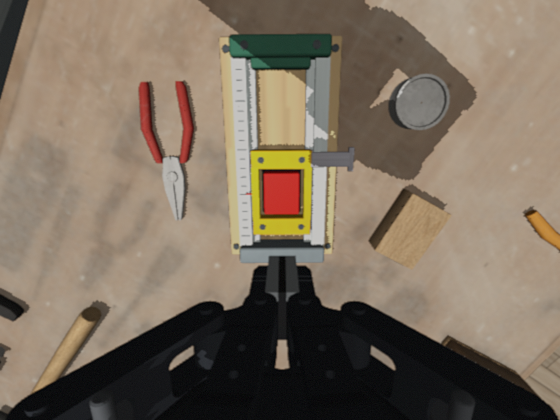

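The rail is upright in the wrist view: bumper at the top (280,47), button at (281,193), tin at (418,102), block at (410,225). The stop arm at (335,158) will pass clear of the tin. The tip is at rail (0.3, 7.7), so I'll descend.

```bash
python3 -m jog '[{"grip":1,"x":0,"y":0,"z":35,"rx":0,"ry":0,"rz":0},{"grip":1,"x":0,"y":0,"z":35,"rx":0,"ry":0,"rz":0},{"grip":1,"x":0,"y":0,"z":35,"rx":0,"ry":0,"rz":0},{"grip":1,"x":0,"y":0,"z":35,"rx":0,"ry":0,"rz":0},{"grip":1,"x":0,"y":0,"z":35,"rx":0,"ry":0,"rz":0},{"grip":1,"x":0,"y":0,"z":8,"rx":0,"ry":0,"rz":0},{"grip":1,"x":0,"y":0,"z":0,"rx":0,"ry":0,"rz":0}]'
python3 m.py d wrist side scene; python3 - <<'E'
import cv2,numpy as np
a=cv2.imread('pics/d_side.png')[160:300,150:350];b=cv2.imread('pics/d_scene.png')[130:270,250:450]
cv2.imwrite('pics/d2.png',np.hstack([cv2.resize(i,(400,280),interpolation=cv2.INTER_NEAREST) for i in (a,b)]))
E
```

```text
time: 2.17
eef_pos: [0.5116, 0.1179, 0.2187]
tcp_rot: [0.954, 0.3, -0.004, -0.001]
contact_force: [-0.4, -0.2, 0.5]
opening: -0.001
t 2.1667 tcp [0.5116 0.1179 0.2187] tip [510.4 117.9  45.7] jawdeg 34.93 zax [-7.3e-03 -3.0e-04 -1.0e+00] -0.001 [-0.4 -0.2  0.5]
tip in rail -2.0 9.1
wrist red [288. 258.] [514.8 114.5] [40.5 38.3] 35.0 rail -0.3 3.7
wrist red [82. 79.] [380.2 139.2] [ 7.9 31.1] 40.3 rail -96.0 101.6
wrist yel [286. 242.] [508.  124.1] [66.6 67.9] 34.5 rail -0.3 15.5
wrist yel [282. 346.] [539.8  75.1] [6.4 8.4] 35.2 rail -2.6 -42.9
side red [252. 247.] [513.5 118. ] [33. 34.] 35.4 rail 0.7 7.3
side red [169. 267.] [358.3  45.9] [14.8 83. ] 39.0 rail -167.7 37.9
side yel [212. 186.] [411.4 450.2] [113. 176.] 43.3 rail 108.7 337.7
side yel [252. 248.] [514.6 107. ] [ 73.3 109.4] 35.4 rail -4.8 -2.3
scene yel [265. 334.] [392.2 526. ] [ 91.2 133.5] 45.7 rail 136.7 410.6
scene yel [330. 205.] [513.4 117. ] [64.8 95.8] 36.7 rail 0.0 6.6
```

View pics/d_wrist.png

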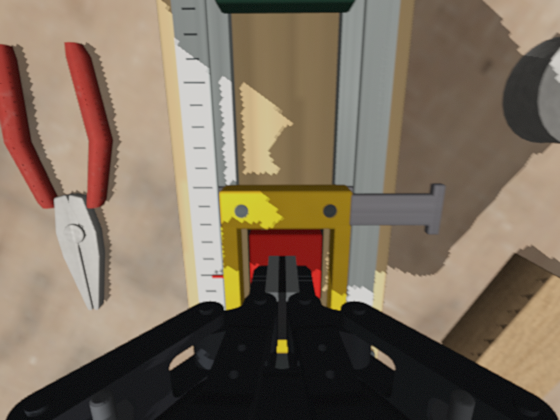

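View pics/d2.png

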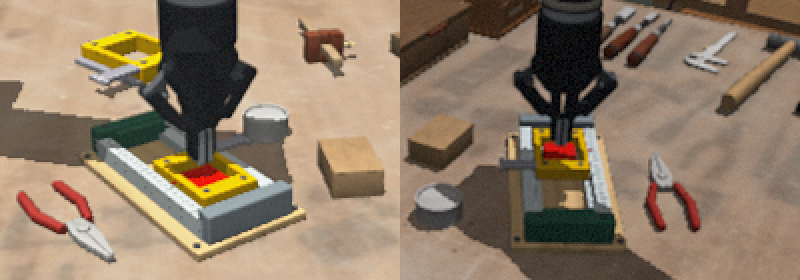

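In the wrist view the fingertips, at (281,262), are centred over the button inside the window, with a gap to the bumper-side wall (row 228). I'll lower in steps and watch the force.

```bash
python3 -m jog '[{"grip":1,"x":0,"y":0,"z":6,"rx":0,"ry":0,"rz":0},{"grip":1,"x":0,"y":0,"z":5,"rx":0,"ry":0,"rz":0},{"grip":1,"x":0,"y":0,"z":0,"rx":0,"ry":0,"rz":0}]'
python3 m.py e
python3 -m jog '[{"grip":1,"x":0,"y":0,"z":5,"rx":0,"ry":0,"rz":0},{"grip":1,"x":0,"y":0,"z":0,"rx":0,"ry":0,"rz":0}]'
python3 m.py e
```

```text
time: 2.57
eef_pos: [0.513, 0.118, 0.211]
tcp_rot: [0.954, 0.301, 0.0, 0.0]
contact_force: [-0.5, -0.4, -1.0]
opening: -0.003
t 2.5667 tcp [0.513 0.118 0.211] tip [513.1 118.   38. ] jawdeg 34.99 zax [ 6.e-04  0.e+00 -1.e+00] -0.003 [-0.5 -0.4 -1. ]
tip in rail 0.4 7.6
time: 2.73
eef_pos: [0.513, 0.118, 0.2055]
tcp_rot: [0.954, 0.301, 0.0, 0.0]
contact_force: [0.1, 0.1, 0.4]
opening: -0.0
t 2.7333 tcp [0.513  0.118  0.2055] tip [513.1 118.   32.5] jawdeg 34.99 zax [ 7.e-04  0.e+00 -1.e+00] -0.0 [0.1 0.1 0.4]
tip in rail 0.4 7.6
```

Tip height is 32.5 mm with no contact force yet, which agrees with the button top at 32 mm. Next I press about 13 mm.

```bash
python3 -m jog '[{"grip":1,"x":0,"y":0,"z":5,"rx":0,"ry":0,"rz":0},{"grip":1,"x":0,"y":0,"z":4,"rx":0,"ry":0,"rz":0},{"grip":1,"x":0,"y":0,"z":0,"rx":0,"ry":0,"rz":0}]'
python3 m.py e
python3 -m jog '[{"grip":1,"x":0,"y":0,"z":4,"rx":0,"ry":0,"rz":0},{"grip":1,"x":0,"y":0,"z":0,"rx":0,"ry":0,"rz":0},{"grip":1,"x":0,"y":0,"z":0,"rx":0,"ry":0,"rz":0}]'
python3 m.py f wrist
```

```text
time: 2.98
eef_pos: [0.5134, 0.118, 0.1967]
tcp_rot: [0.954, 0.301, 0.001, 0.0]
contact_force: [-0.4, -0.6, 6.1]
opening: 0.0
t 2.9833 tcp [0.5134 0.118  0.1967] tip [513.6 118.1  23.7] jawdeg 34.99 zax [ 1.2e-03  2.0e-04 -1.0e+00] 0.0 [-0.4 -0.6  6.1]
tip in rail 0.8 7.4
time: 3.23
eef_pos: [0.5135, 0.1181, 0.1934]
tcp_rot: [0.954, 0.301, 0.0, 0.0]
contact_force: [-1.2, 0.1, 6.1]
opening: 0.0
t 3.2333 tcp [0.5135 0.1181 0.1934] tip [513.6 118.1  20.4] jawdeg 35.0 zax [ 8.e-04  1.e-04 -1.e+00] 0.0 [-1.2  0.1  6.1]
tip in rail 0.8 7.4
wrist red [ 49. 114.] [395.9 122.1] [11.7 75.2] 34.5 rail -93.1 78.5
wrist red [280. 264.] [509.6 121.3] [36.4 27.7] 35.8 rail -0.6 12.3
wrist yel [278. 245.] [503.2 130.5] [65.9 52.1] 34.9 rail -0.6 23.5
wrist yel [282. 360.] [535.9  86.2] [ 6.9 10.8] 34.9 rail 0.6 -31.6
```

View pics/f_wrist.png

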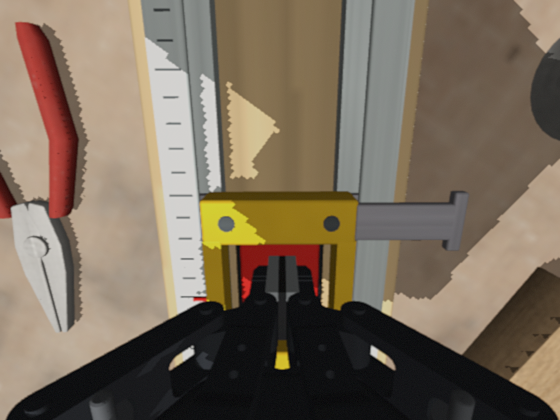

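The tip is 20.4 mm high, about 12 mm of press, and the 6 N upward force matches the spring. The button sits inside the window at (280,264). I press 1 mm more and start pushing along tool -y (rail +y).

```bash
python3 -m jog '[{"grip":1,"x":0,"y":0,"z":0.8,"rx":0,"ry":0,"rz":0},{"grip":1,"x":0,"y":0,"z":0,"rx":0,"ry":0,"rz":0},{"grip":1,"x":0,"y":-3,"z":0,"rx":0,"ry":0,"rz":0},{"grip":1,"x":0,"y":-3,"z":0,"rx":0,"ry":0,"rz":0},{"grip":1,"x":0,"y":-2,"z":0,"rx":0,"ry":0,"rz":0},{"grip":1,"x":0,"y":0,"z":0,"rx":0,"ry":0,"rz":0}]'
python3 m.py f
python3 -m jog '[{"grip":1,"x":0,"y":-3,"z":0,"rx":0,"ry":0,"rz":0},{"grip":1,"x":0,"y":-3,"z":0,"rx":0,"ry":0,"rz":0},{"grip":1,"x":0,"y":0,"z":0,"rx":0,"ry":0,"rz":0}]'
python3 m.py g wrist
```

```text
time: 3.78
eef_pos: [0.5099, 0.1242, 0.1936]
tcp_rot: [0.954, 0.301, 0.003, 0.002]
contact_force: [0.9, -1.9, 7.1]
opening: 0.002
t 3.7833 tcp [0.5099 0.1242 0.1936] tip [510.9 123.9  20.6] jawdeg 35.06 zax [ 0.0058 -0.0016 -1.    ] 0.002 [ 0.9 -1.9  7.1]
tip in rail 2.0 13.7
time: 4.03
eef_pos: [0.5067, 0.1291, 0.1938]
tcp_rot: [0.954, 0.301, 0.003, 0.002]
contact_force: [2.3, -2.7, 5.5]
opening: 0.002
t 4.0333 tcp [0.5067 0.1291 0.1938] tip [507.8 128.9  20.8] jawdeg 35.06 zax [ 0.0067 -0.0015 -1.    ] 0.002 [ 2.3 -2.7  5.5]
tip in rail 2.3 19.5
wrist red [ 52. 143.] [394.8 123.5] [11.7 75.5] 34.3 rail -93.1 80.3
wrist red [244. 285.] [494.7 115.6] [ 6.4 19.1] 28.7 rail -16.1 16.2
wrist yel [277. 260.] [499.8 135.5] [65.5 40.5] 34.9 rail -0.5 29.6
```

View pics/g_wrist.png

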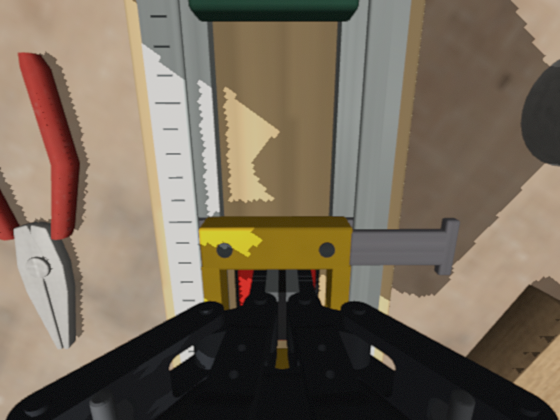

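The tip is now at rail y 19.5, about touching the push face, and the carriage's front edge hasn't moved yet. I'll press 1 mm deeper for margin and push on.

```bash
python3 -m jog '[{"grip":1,"x":0,"y":0,"z":1,"rx":0,"ry":0,"rz":0},{"grip":1,"x":0,"y":-3,"z":0,"rx":0,"ry":0,"rz":0},{"grip":1,"x":0,"y":-3,"z":0,"rx":0,"ry":0,"rz":0},{"grip":1,"x":0,"y":-3,"z":0,"rx":0,"ry":0,"rz":0},{"grip":1,"x":0,"y":0,"z":0,"rx":0,"ry":0,"rz":0}]'
python3 m.py h wrist side
```

```text
time: 4.5
eef_pos: [0.5017, 0.1364, 0.1929]
tcp_rot: [0.954, 0.301, 0.003, 0.002]
contact_force: [1.4, -4.0, 6.2]
opening: -0.003
t 4.5 tcp [0.5017 0.1364 0.1929] tip [503.  136.1  19.9] jawdeg 35.07 zax [ 0.0075 -0.0018 -1.    ] -0.003 [ 1.4 -4.   6.2]
tip in rail 2.5 28.2
wrist red [ 54. 161.] [394.  124.5] [12.1 74.7] 33.7 rail -93.2 81.5
wrist red [244. 289.] [491.3 121.7] [ 6.2 14.2] 34.8 rail -15.4 23.2
wrist yel [277. 260.] [494.7 142.9] [65.7 39.8] 34.9 rail -0.3 38.5
side red [169. 267.] [358.3  45.9] [14.8 83. ] 39.0 rail -167.7 37.9
side red [187. 259.] [389.3  72.7] [12.7 80.9] 34.0 rail -126.9 41.9
side yel [250. 246.] [512.  110.2] [ 72.2 117.1] 34.5 rail -5.0 1.9
side yel [213. 187.] [382.2 444.5] [ 92.8 204.8] 7.3 rail 81.5 349.8
```

View pics/h_wrist.png

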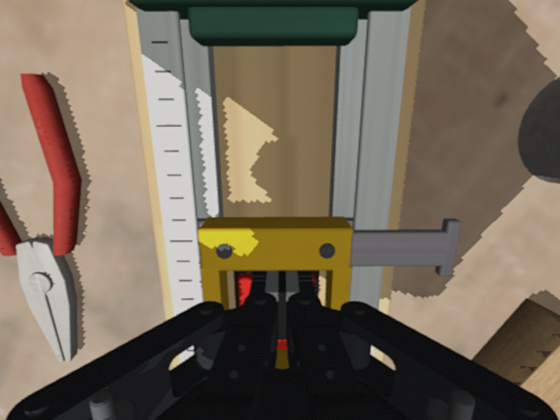

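The carriage is moving with the fingers. Its front edge is at 58.4, so it is about 10 mm along and the rear wall is already over the button. I'll continue.

```bash
python3 -m jog '[{"grip":1,"x":0,"y":-4,"z":0,"rx":0,"ry":0,"rz":0},{"grip":1,"x":0,"y":-4,"z":0,"rx":0,"ry":0,"rz":0},{"grip":1,"x":0,"y":-4,"z":0,"rx":0,"ry":0,"rz":0},{"grip":1,"x":0,"y":-4,"z":0,"rx":0,"ry":0,"rz":0},{"grip":1,"x":0,"y":-4,"z":0,"rx":0,"ry":0,"rz":0},{"grip":1,"x":0,"y":0,"z":0,"rx":0,"ry":0,"rz":0}]'
python3 m.py i wrist side
```

```text
time: 5.1
eef_pos: [0.4901, 0.1529, 0.1926]
tcp_rot: [0.954, 0.301, 0.003, 0.002]
contact_force: [4.0, -3.2, 3.3]
opening: 0.003
t 5.1 tcp [0.4901 0.1529 0.1926] tip [491.4 152.6  19.6] jawdeg 35.07 zax [ 0.0074 -0.0016 -1.    ] 0.003 [ 4.  -3.2  3.3]
tip in rail 2.5 48.4
wrist red [ 62. 197.] [392.9 127.1] [11.  74.8] 35.5 rail -92.6 84.3
wrist red [ 11. 267.] [383.5  87.4] [ 2.3 22.2] 47.6 rail -123.2 57.3
wrist yel [277. 261.] [483.2 159.6] [65.8 39.7] 34.9 rail -0.1 58.9
side red [169. 267.] [358.3  45.9] [14.8 83. ] 39.0 rail -167.7 37.9
side red [187. 259.] [389.3  72.7] [12.7 80.9] 34.0 rail -126.9 41.9
side yel [245. 242.] [501.5 127. ] [ 73.7 118. ] 33.8 rail -3.9 21.7
side yel [209. 186.] [375.1 453.8] [ 79.6 183.6] 8.3 rail 81.1 361.5
```

View pics/i_side.png

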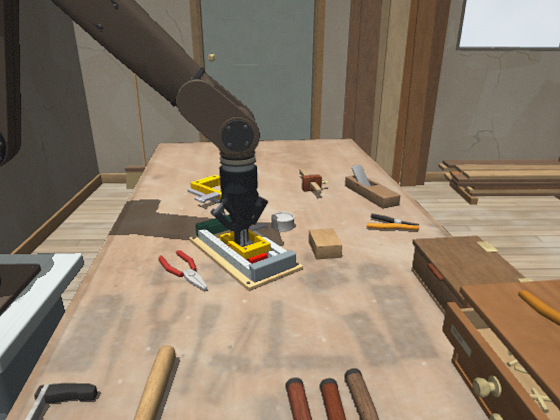

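The carriage is about 31 mm along. In the side view, red shows at (262,257), behind the rear wall, as expected. I'll keep pushing.

```bash
python3 -m jog '[{"grip":1,"x":0,"y":-5,"z":0,"rx":0,"ry":0,"rz":0},{"grip":1,"x":0,"y":-5,"z":0,"rx":0,"ry":0,"rz":0},{"grip":1,"x":0,"y":-5,"z":0,"rx":0,"ry":0,"rz":0},{"grip":1,"x":0,"y":-5,"z":0,"rx":0,"ry":0,"rz":0},{"grip":1,"x":0,"y":-5,"z":0,"rx":0,"ry":0,"rz":0},{"grip":1,"x":0,"y":-5,"z":0,"rx":0,"ry":0,"rz":0},{"grip":1,"x":0,"y":-5,"z":0,"rx":0,"ry":0,"rz":0},{"grip":1,"x":0,"y":0,"z":0,"rx":0,"ry":0,"rz":0}]'
python3 m.py j wrist
python3 -m jog '[{"grip":1,"x":0,"y":-5,"z":0,"rx":0,"ry":0,"rz":0},{"grip":1,"x":0,"y":-4,"z":0,"rx":0,"ry":0,"rz":0},{"grip":1,"x":0,"y":0,"z":0,"rx":0,"ry":0,"rz":0}]'
python3 m.py k wrist
```

```text
time: 5.87
eef_pos: [0.4696, 0.1818, 0.1923]
tcp_rot: [0.954, 0.301, 0.003, 0.001]
contact_force: [4.3, -3.4, 3.6]
opening: -0.003
t 5.8667 tcp [0.4696 0.1818 0.1923] tip [470.7 181.6  19.3] jawdeg 35.08 zax [ 0.0061 -0.0012 -1.    ] -0.003 [ 4.3 -3.4  3.6]
tip in rail 2.3 84.0
wrist red [ 72. 227.] [378.8 149.6] [ 6.3 35. ] 46.5 rail -91.2 110.9
wrist red [ 16. 300.] [372.2  99.5] [ 4.7 45.4] 44.7 rail -125.5 73.6
wrist yel [277. 261.] [462.4 188.8] [65.8 40. ] 35.2 rail -0.3 94.7
time: 6.17
eef_pos: [0.4631, 0.1894, 0.1909]
tcp_rot: [0.954, 0.301, 0.0, -0.0]
contact_force: [1.6, -1.1, 0.5]
opening: 0.001
t 6.1667 tcp [0.4631 0.1894 0.1909] tip [463.1 189.4  17.9] jawdeg 35.0 zax [ 4.e-04  1.e-04 -1.e+00] 0.001 [ 1.6 -1.1  0.5]
tip in rail 0.7 94.7
wrist red [ 82. 257.] [382.4 146.3] [ 6.5 47.1] 45.8 rail -90.2 106.1
wrist red [ 24. 319.] [371.4 100.7] [ 4.8 44.6] 44.8 rail -125.4 75.1
wrist yel [279. 261.] [455.5 197.5] [65.8 39. ] 35.4 rail -0.9 105.8
```

View pics/k_wrist.png

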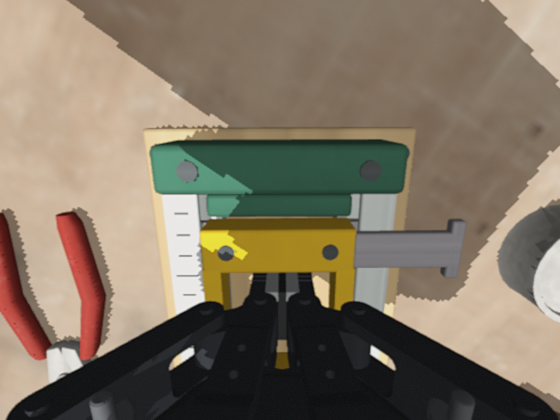

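The button's side force has gone, so it has popped up. The carriage is at about 77 mm with a sliver of gap to the bumper (rows 215-222). The last few millimetres go in small steps.

```bash
python3 -m jog '[{"grip":1,"x":0,"y":-3,"z":0,"rx":0,"ry":0,"rz":0},{"grip":1,"x":0,"y":0,"z":0,"rx":0,"ry":0,"rz":0}]'
python3 m.py l
python3 -m jog '[{"grip":1,"x":0,"y":-2,"z":0,"rx":0,"ry":0,"rz":0},{"grip":1,"x":0,"y":0,"z":0,"rx":0,"ry":0,"rz":0}]'
python3 m.py l wrist
```

```text
time: 6.38
eef_pos: [0.461, 0.1919, 0.1906]
tcp_rot: [0.954, 0.301, -0.0, -0.0]
contact_force: [1.1, -2.0, 1.5]
opening: 0.0
t 6.3833 tcp [0.461  0.1919 0.1906] tip [460.8 191.9  17.6] jawdeg 35.0 zax [-0.001  0.    -1.   ] 0.0 [ 1.1 -2.   1.5]
tip in rail 0.2 98.1
time: 6.55
eef_pos: [0.46, 0.1933, 0.1906]
tcp_rot: [0.954, 0.301, -0.0, 0.0]
contact_force: [1.9, -3.3, 0.8]
opening: -0.002
t 6.55 tcp [0.46   0.1933 0.1906] tip [459.9 193.2  17.6] jawdeg 35.04 zax [-4.e-04 -9.e-04 -1.e+00] -0.002 [ 1.9 -3.3  0.8]
tip in rail 0.2 99.7
wrist red [ 81. 255.] [378. 152.] [ 6.1 34.9] 49.2 rail -90.5 113.3
wrist red [ 27. 326.] [370.9 101.5] [ 4.5 45.2] 45.1 rail -125.4 76.1
wrist yel [280. 262.] [452.3 201.6] [65.9 38.5] 35.0 rail -1.1 110.9
```

```bash
python3 -m jog '[{"grip":1,"x":0,"y":-2,"z":0,"rx":0,"ry":0,"rz":0},{"grip":1,"x":0,"y":0,"z":0,"rx":0,"ry":0,"rz":0}]'
python3 m.py l wrist side
python3 - <<'E'
import cv2,numpy as np
a=cv2.imread('pics/l_side.png')[190:290,180:320];b=cv2.imread('pics/l_wrist.png')[100:300,140:420]
cv2.imwrite('pics/l2.png',np.hstack([cv2.resize(i,(400,286),interpolation=cv2.INTER_NEAREST) for i in (a,b)]))
E
```

```text
time: 6.77
eef_pos: [0.4595, 0.194, 0.1906]
tcp_rot: [0.953, 0.302, 0.0, 0.002]
contact_force: [4.5, -9.6, -1.4]
opening: -0.0
t 6.7667 tcp [0.4595 0.194  0.1906] tip [459.9 193.2  17.6] jawdeg 35.15 zax [ 0.0021 -0.0042 -1.    ] -0.0 [ 4.5 -9.6 -1.4]
tip in rail 0.2 99.7
wrist red [ 82. 256.] [377.8 151.2] [ 5.  35.3] 42.8 rail -91.1 112.7
wrist red [ 26. 325.] [370.8 101.5] [ 4.6 44.8] 44.6 rail -125.5 76.2
wrist yel [279. 262.] [452.3 201.7] [66.  38.1] 34.6 rail -1.1 111.1
side red [252. 252.] [515.7  98.4] [50.6 68.4] 35.4 rail -8.8 -9.9
side red [169. 267.] [358.3  45.9] [14.8 83. ] 39.0 rail -167.7 37.9
side yel [232. 234.] [471.7 167.3] [ 73.2 120.5] 35.4 rail -5.0 71.7
side yel [200. 185.] [357.6 460.4] [ 45.8 120.8] 9.3 rail 70.7 377.0
```

View pics/l2.png

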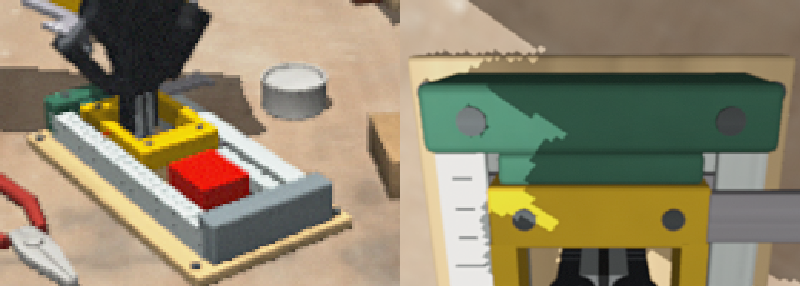

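The carriage is home: it stalled at about 10 N with no gap to the bumper, and the button stands up behind it at (208,178) in the left crop. I'll back off inside the window and then lift straight up.

```bash
python3 -m jog '[{"grip":1,"x":0,"y":4,"z":0,"rx":0,"ry":0,"rz":0},{"grip":1,"x":0,"y":5,"z":0,"rx":0,"ry":0,"rz":0},{"grip":1,"x":0,"y":4,"z":0,"rx":0,"ry":0,"rz":0},{"grip":1,"x":0,"y":0,"z":0,"rx":0,"ry":0,"rz":0}]'
python3 m.py n
```

```text
time: 7.2
eef_pos: [0.4666, 0.1841, 0.1906]
tcp_rot: [0.954, 0.3, -0.0, -0.0]
contact_force: [0.2, -0.1, 0.7]
opening: -0.005
t 7.2 tcp [0.4666 0.1841 0.1906] tip [466.4 184.2  17.6] jawdeg 34.95 zax [-1.1e-03  4.0e-04 -1.0e+00] -0.005 [ 0.2 -0.1  0.7]
tip in rail 0.3 88.6
```

```bash
python3 -m jog '[{"grip":1,"x":0,"y":0,"z":-10,"rx":0,"ry":0,"rz":0},{"grip":1,"x":0,"y":0,"z":-20,"rx":0,"ry":0,"rz":0},{"grip":1,"x":0,"y":0,"z":-30,"rx":0,"ry":0,"rz":0},{"grip":1,"x":0,"y":0,"z":-35,"rx":0,"ry":0,"rz":0},{"grip":1,"x":0,"y":0,"z":-35,"rx":0,"ry":0,"rz":0},{"grip":1,"x":0,"y":0,"z":-35,"rx":0,"ry":0,"rz":0},{"grip":1,"x":0,"y":0,"z":0,"rx":0,"ry":0,"rz":0},{"grip":1,"x":0,"y":0,"z":0,"rx":0,"ry":0,"rz":0}]'
python3 -m jog '[{"grip":1,"x":0,"y":30,"z":0,"rx":0,"ry":0,"rz":0},{"grip":1,"x":0,"y":30,"z":0,"rx":0,"ry":0,"rz":0},{"grip":1,"x":0,"y":0,"z":0,"rx":0,"ry":0,"rz":0},{"grip":1,"x":0,"y":0,"z":0,"rx":0,"ry":0,"rz":0}]'
python3 m.py o wrist side
```

```text
time: 7.87
eef_pos: [0.4669, 0.1848, 0.3597]
tcp_rot: [0.954, 0.301, 0.003, 0.0]
contact_force: [-0.5, -0.4, 0.1]
opening: -0.006
time: 8.2
eef_pos: [0.5009, 0.1344, 0.3544]
tcp_rot: [0.954, 0.3, -0.002, -0.001]
contact_force: [-0.2, 0.8, -0.5]
opening: -0.0
t 8.2 tcp [0.5009 0.1344 0.3544] tip [500.3 134.5 181.4] jawdeg 34.87 zax [-3.5e-03  2.0e-04 -1.0e+00] -0.0 [-0.2  0.8 -0.5]
tip in rail -0.7 28.5
wrist red [282. 224.] [516.5 111.4] [40.2 46.7] 34.9 rail -0.7 0.3
wrist red [173. 143.] [388.  118.4] [12.8 79.9] 33.0 rail -101.6 80.0
wrist yel [281. 139.] [469.2 177.5] [65.1 95.8] 34.9 rail -1.2 81.5
side red [252. 252.] [515.6  98.6] [50.7 68.7] 34.7 rail -8.8 -9.7
side red [169. 266.] [356.2  48.5] [14.8 83.6] 39.0 rail -168.0 41.3
side yel [218. 187.] [412.1 450.8] [115.8 177.6] 42.4 rail 109.7 337.8
side yel [232. 233.] [470.8 167.2] [ 72.1 120.9] 35.6 rail -5.8 72.1
```

View pics/o_wrist.png

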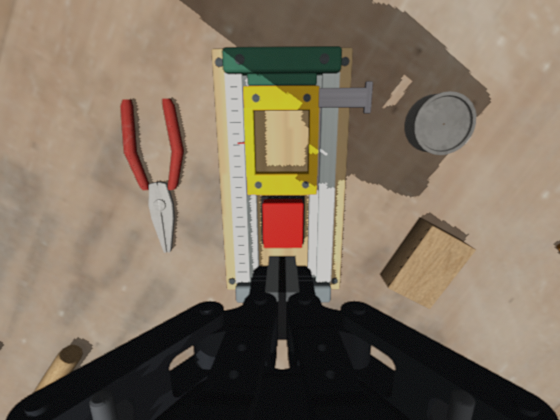

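View pics/o_side.png

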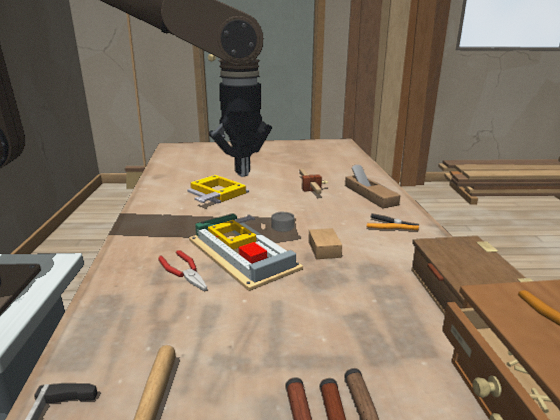

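The wrist view shows the carriage against the bumper at (281,139), at rail y 81.5 mm. The button at (282,224) is up: its size and position at 32 mm height match the start. The pliers, tin and block are where they were, and the gripper is clear. I'll hand in.

```bash
python3 -m jog '[{"grip":1,"x":0,"y":0,"z":0,"rx":0,"ry":0,"rz":0},{"grip":1,"x":0,"y":0,"z":0,"rx":0,"ry":0,"rz":0},{"grip":1,"x":0,"y":0,"z":0,"rx":0,"ry":0,"rz":0}]'; python3 -c "
from plant import *
print(sign_off())"
```

```text
time: 8.55
eef_pos: [0.5005, 0.1358, 0.3557]
tcp_rot: [0.954, 0.301, -0.0, -0.0]
contact_force: [-0.6, -0.2, 0.6]
opening: -0.001
the job is handed in; nothing more can be done
None
```

The carriage is fully home against the green bumper, the red button is up behind it, and I handed the job in at about 8.6 s. `sign_off()` reports no verdict.

- **What I did:** With closed fingertips I pressed the button about 12 mm (about 6 N). Keeping it down, I pushed the carriage along the rail until it stalled on the bumper at about 10 N. Then I backed off inside the window, lifted straight up and moved clear.
- **Last checks:** The carriage measured rail y = 81.5 mm (82 is home). The button's top face measured 40 x 47 mm at the up height, as at the start. The contact force was near zero, and the pliers, tin and block looked unmoved in the pictures.
- **Refused moves:** The first two move calls were refused because rows need every key; nothing moved.
- **Disagreements:** The side and scene views placed the carriage and button up to about 10 mm differently from the wrist view. I put that down to side faces showing in their colour masks and relied on the wrist view, which matched the given sizes.

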